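# Load the pigment mill

## Task

Fit the blue-lidded grinding jar to the bench mill: stand it upright in the seat and, with only light pressure, turn it until its three tabs drop through the gaps, then turn it clockwise to the stop so that it is locked. Then let go of it, press the green start button, and leave the red-lidded jar and everything else on the bench where it is.

Things in the scene. Friction and masses are not known exactly. Their poses are not given: they have to be found in the camera images.
- jar_center (a point): centre, half-way up, of the blue-lidded grinding jar: a closed upright steel cylinder, 58 mm in diameter, 90 mm tall, about 0.36 kg; its upper 29 mm is a ribbed blue lid of the same diameter, to grip from above. Yellow lines on its wall and lid mark three tabs at its foot. z is up along its axis, x points over one tab
- jar_foot (a point): centre of the underside of the blue-lidded jar, 45 mm below its centre, same axes. The lowest 4 mm of the foot is chamfered down to 50 mm diameter
- jar_tab (a point): outer top edge of one of the jar's three tabs (alike, 120 degrees apart), 37 mm from its axis along its x, 13 mm above its underside, same axes. Each tab is 13 mm wide and 5 mm high (8 to 13 mm above the underside) and stands out 8 mm from the wall
- mill: bench mill, fixed: white housing 210 mm deep (x) and 150 mm wide (y); the low front part with the control deck is 85 mm high, the rear part 106 mm. Origin: centre of its underside, on the table; x points from the deck at the front to the rear, y to its left, z up
- mill_seat (a point): centre of the floor of the mill's round bayonet seat, 110 mm above the table; axes as the mill's. Steel ring, 98 mm outside; three flat claws, their tops 20.5 mm above the floor, leave a round opening 61.6 mm wide. Where tabs rest on the claws the jar's underside is 12.5 mm above the floor and its foot is 8 mm inside the opening
- claws: the three flat bright claws of the seat, one plate fixed on the mill (origin and axes as the mill's): each 6 mm thick, their undersides 14.5 mm and tops 20.5 mm above the seat floor. The jar's tabs come to rest on them, or lock under them; they must not be loaded hard
- mill_gap0 (a point): middle of a gap between claws (yellow dot), level with their tops, 37 mm from the seat's axis, on the mill's x direction; axes as the mill's. With its tabs within about 4 degrees of the three gaps the jar drops 12.5 mm to the floor; any tab may go in any gap. Each gap is 17 mm wide at the opening
- mill_gap1 (a point): the same for the gap 120 degrees anticlockwise from the mill's x
- mill_gap2 (a point): the same for the gap 240 degrees anticlockwise from the mill's x
- mill_lock0 (a point): where a tab's outer top edge stands when locked (red dot) after entering at gap 0: 37 mm from the axis, 0.5 rad clockwise (seen from above) of the gap, 13 mm above the seat floor. The dropped jar turns clockwise under the claws to a solid stop at 0.52 rad; anticlockwise it is blocked after 0.1 rad
- mill_lock1 (a point): the same for gap 1
- mill_lock2 (a point): the same for gap 2
- start (a joint): travel of the green start button, m: 0 when up, 0.005 when fully pressed, sprung back when let go; starts the mill when pressed past 0.0035, fully down takes 4 N
- start_top (a point): centre of the top of the green start button, 22 mm in diameter, on the front deck of the mill (right-hand side seen from the front), pressed straight down
- red_jar_center (a point): centre of the red-lidded grinding jar, the same shape as the blue one, for another batch: leave it alone
- serum_mid (a point): middle of a small amber dropper bottle, 38 mm in diameter, 109 mm tall, loose: leave it alone
- lotion_mid (a point): middle of a pink pump bottle, 54 mm in diameter, 165 mm tall, loose: leave it alone
- cream_mid (a point): middle of a peach cream pot with a white lid, 64 mm in diameter, 46 mm tall, loose: leave it alone
- toner_mid (a point): middle of a yellow bottle, 42 mm in diameter, 120 mm tall, loose: leave it alone
- compact_mid (a point): middle of a black powder compact with a coral disc, 60 mm in diameter, 13 mm tall, loose: leave it alone
- spatula_grip (a point): grip of a steel spatula, 200 mm long, lying on the table, loose: leave it alone
Not all that is in view belongs to the job. What is shaped like the part that bears jar_center but orange is not meant.

How it is judged:
On the way, in this order (a step that is already met when the one before it is completed fails the run):
1. the jar's tabs drop through the gaps: its foot is on the seat floor (horizontal distance between jar_foot and mill_seat below 0.004 m and z of jar_foot in the frame of mill_seat below 0.004 m and angle between jar_center's own z axis and vertical below 0.1 rad), for 0.04 s.
2. the jar is turned clockwise and locked (z of jar_foot in the frame of mill_seat below 0.004 m and (horizontal distance between jar_tab and mill_lock0 below 0.005 m or horizontal distance between jar_tab and mill_lock1 below 0.005 m or horizontal distance between jar_tab and mill_lock2 below 0.005 m)), for 0.1 s.
3. the jar is let go and the start button is pressed (value of joint start above 0.0035 m and contact force between the fingers and jar below 0.1 N), for 0.05 s.
At the end, for the whole second after the job is handed in: the blue-lidded jar stands upright (within 4 degrees) on the seat floor (within 4 mm in height and 4 mm off its axis), locked, that is with its tab within 5 mm of a lock point, after the start button was pressed past 3.5 mm; the button is up again (all of step 2 and horizontal distance between jar_foot and mill_seat below 0.004 m and angle between jar_center's own z axis and vertical below 0.07 rad and value of joint start below 0.002 m); the robot touches nothing.
It fails at once if the jar is forced against the claws (over 40 N) (contact force between jar and claws above 40 N).
It fails at once if another thing on the bench is moved by more than 30 mm (distance of any of red_jar_center, serum_mid, lotion_mid, cream_mid, toner_mid, compact_mid, spatula_grip from where it was at the start of the episode above 0.03 m).
It also fails if it takes over 64 s, if anything falls off the work surface, if the arm or the gripper's body presses on something with over 40 N, if the wrist force passes 120 N, or if a joint passes its speed limit or range.

## Robot

A 6-joint arm with a two-finger parallel gripper is mounted at the origin on the work surface. World frame = base frame: x ahead of the robot, y to its left, z up, the work surface at z = 0. Lengths are in m, angles in rad, forces in N, time in s.
With the tool pointing down it reaches from about 0.225 to 0.875 m from the base axis. Payload 3.4 kg.
Tool frame: the origin (TCP) lies at the very end of the fingers, on their centre line; the grasp point (between the pads) lies behind it (robot.grip_depth is the z of the grasp point in the tool frame, in m); z points along the fingers, y is the direction in which the jaws open and shut (so a half turn about z gives the same grasp; the last joint's range is limited). The gripper opens to 85 mm and grips with 20 to 120 N. Pads are 22 mm wide; open, the fingers measure 114 mm over their backs; the gripper's body (76 mm by 85 mm) begins 54 mm behind the grasp point. The pads swing forward as they close: fully open they stand 13 mm farther back than shut.
Start: joints at [1.087, 0.276, 1.505, -0, 1.361, -0.121], TCP at [0.204, 0.538, 0.231] pointing down, gripper open.
Joint ranges: [-2.89, 2.89], [-0.75, 2.08], [0.22, 2.7], [-1.18, 4.32], [0.11, 2.71], [-2.7, 2.7]. Speed limits (rad/s): [2.57, 2.57, 3.14, 3.14, 3.14, 3.14].

## Interface

Orientations are given as a unit quaternion [x, y, z, w].
In Python, from workcell import status, capture, get_calibration, robot gives the robot as it stands.
- The arm moves only by the tool play_rows, never from a script. Its argument "moves" is one flat list of numbers, 4 for each row, row after row: the shift along the tool's x, y, z in m, then the turn about the tool's z in rad. In form: [dx, dy, dz, turn, dx, dy, dz, turn, ...]. A call has 1 to 8 rows; each row is the pose to reach, as a shift and turn from the pose commanded when the call began, along the tool's axes at that moment; what a row does not reach only later rows make up. A row lasts 1/12 s, in which the tool goes at most 41.7 mm and 7.16 degrees, less where a joint would pass 70% of its speed; a pose out of reach is approached as far as the arm can. A call with a gripper value outside its range is refused whole. "hand" is the finger opening in m, from 0 to 0.0854, set as the call begins (left out, the last holds). The fingers move at their own pace and stop on an object; "force" is the grip in N (left out, the last holds). Time passes only in rows, so rows that repeat a pose let the fingers close. It gives the time, the measured TCP pose, the force and the opening at its end, in the units of the state.
- status.observe(): the state, without advancing time (a new reading comes with each control period).
- capture(name): name is "side" or "top"; returns (picture, depth): 480x640x3 uint8, red, green, blue; 480x640 float32, m along the optical axis (not along the pixel's ray), 0 where there is no reading.
- get_calibration(name): a dict with "fovy" (degrees; the focal length in pixels is half the picture's height over the tangent of half this angle, whatever the lens; pixels are square), "cx", "cy" (the principal point, pixels), "extrinsics" (4x4, takes a point from camera to world coordinates). Camera axes: x right, y up, looking along -z (the intrinsics and any distortion apply to the point x, -y, -z); pixel columns grow to the right and rows downward; lengths in m; the calibration is good to about 2 mm. A picture is of the moment at which its call begins. get_calibration takes no time and is no camera call.
- robot.job_done(): hands the job in, once; it reports no verdict.
The state is a dict: "clock": time; "joint_positions": joint angles; "qvel": joint speeds; "tau": joint torques, N m; "eef_pos": TCP position; "tool_rot": TCP orientation; "contact_force": force on the tool from outside, world axes, zero at the start; "moment": the same for the moment, N m; "gripper_width": finger opening in m.
Only numpy, scipy, OpenCV 4.12 (cv2) and the standard library are available. Lean on these libraries where they do the work, as an engineer would, in place of code of your own. Each camera call takes 0.05 s, during which the arm holds its last target.

## Working session

There is one attempt and no reset: what is moved stays moved. The work goes in short steps, Python scripts to look and compute and a tool call to move; the robot and the scene stay as the last step left them, time stands still between calls to the robot, and variables do not carry over. Pictures are saved under pics/ and viewed, and the job is handed in when it is done.

Besides the shell and the picture viewer there is one more tool, called after ">>>" as a command line: name --argument value ..., lists and objects as JSON in quotes. play_rows: Moves the arm, as the interface text tells. Its arguments: {"type":"object","properties":{"moves":{"type":"array"},"hand":{"type":"number"},"force":{"type":"number"}},"required":["moves"]}

```bash
ls; mkdir -p pics
cat > h.py <<'E'
import numpy as np, cv2
from workcell import status, capture, get_calibration, robot
E
python3 - <<'E'
from h import *
s=status.observe(); print({k:np.round(v,4) for k,v in s.items()}); print(robot.grip_depth)
for n in ("side","top"):
    c=get_calibration(n); print(n,c)
    im,d=capture(n); np.savez(f"pics/{n}0.npz",im=im,d=d); cv2.imwrite(f"pics/{n}0.png",im[:,:,::-1])
E
```

```text
pics
{'clock': np.float64(0.0), 'joint_positions': array([ 1.087 ,  0.2766,  1.5061,  0.    ,  1.3607, -0.121 ]), 'qvel': array([0.0016, 0.0019, 0.0012, 0.0016, 0.0004, 0.0011]), 'tau': array([ 1.20000e-03, -4.16772e+01, -2.45802e+01, -3.00000e-04,
        1.11000e-02,  0.00000e+00]), 'eef_pos': array([0.2038, 0.5371, 0.2304]), 'tool_rot': array([ 1.804e-01,  9.836e-01, -9.000e-04, -3.000e-04]), 'contact_force': array([-0.0241,  0.4828,  0.1948]), 'moment': array([-0.0068, -0.0023, -0.0464]), 'gripper_width': np.float64(0.0853)}
-0.0187
side {'fovy': 49.50927689590792, 'cx': 316.53219129483034, 'cy': 235.1854127558579, 'extrinsics': array([[ 0.92071771,  0.22658606, -0.31770688,  0.2694523 ],
       [-0.39021618,  0.54127286, -0.74481879, -0.77967775],
       [ 0.00320056,  0.80974221,  0.58677706,  0.68946235],
       [ 0.        ,  0.        ,  0.        ,  1.        ]])}
top {'fovy': 46.98428116955191, 'cx': 311.3994592373351, 'cy': 243.02564792776812, 'extrinsics': array([[-0.00589669,  0.98584456, -0.16755815,  0.41464579],
       [-0.99982071, -0.00279725,  0.01872773, -0.04784609],
       [ 0.01799393,  0.16763854,  0.9856843 ,  1.06856502],
       [ 0.        ,  0.        ,  0.        ,  1.        ]])}
```

View pics/side0.png

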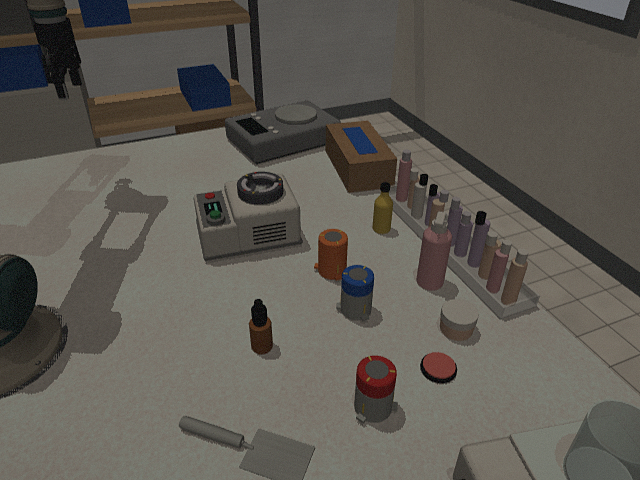

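View pics/top0.png

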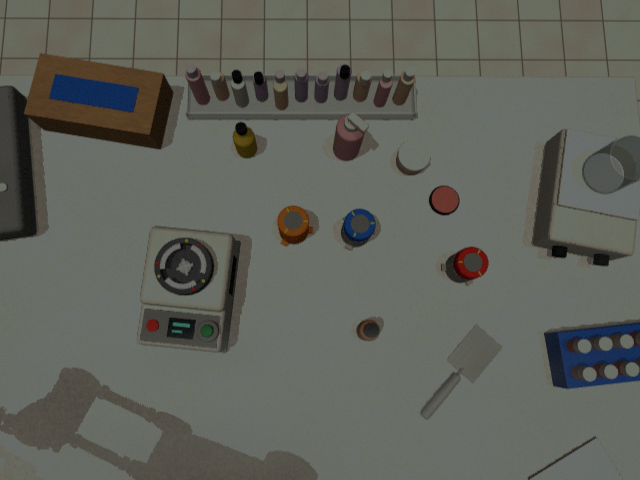

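```bash
cat >> h.py <<'E'
def cam(n):
    c=get_calibration(n); f=240/np.tan(np.radians(c['fovy'])/2); return f,c['cx'],c['cy'],c['extrinsics']
def ray(n,u,v):
    f,cx,cy,E=cam(n); u=np.asarray(u,float);v=np.asarray(v,float)
    d=np.stack([(u-cx)/f,-(v-cy)/f,-np.ones_like(u)],-1)@E[:3,:3].T
    return E[:3,3],d
def onz(n,u,v,z):
    o,d=ray(n,u,v); t=(z-o[2])/d[...,2]; return o+d*t[...,None]
def bydepth(n,u,v,dep):
    o,d=ray(n,u,v); return o+d*np.asarray(dep)[...,None]
def proj(n,P):
    f,cx,cy,E=cam(n); p=(np.asarray(P)-E[:3,3])@E[:3,:3]
    return np.stack([cx+f*p[...,0]/-p[...,2], cy-f*p[...,1]/-p[...,2]],-1)
def crop(src,dst,x0,y0,x1,y1,k):
    im=cv2.imread(src)[y0:y1,x0:x1]; im=cv2.convertScaleAbs(im,alpha=1.5,beta=10)
    cv2.imwrite(dst,cv2.resize(im,None,fx=k,fy=k,interpolation=cv2.INTER_CUBIC))
E
python3 - <<'E'
from h import *
crop('pics/top0.png','pics/c1.png',320,190,400,260,8)
crop('pics/top0.png','pics/c2.png',130,220,245,355,5)
crop('pics/side0.png','pics/c3.png',190,160,400,330,3.5)
E
```

```text
(no output)
```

View pics/c1.png

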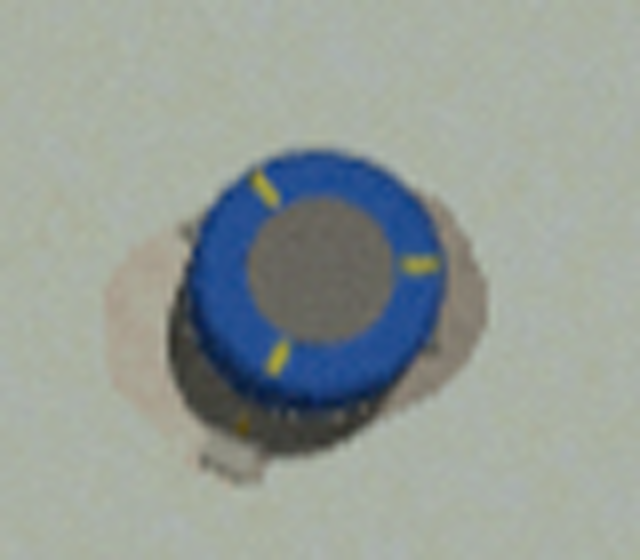

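View pics/c2.png

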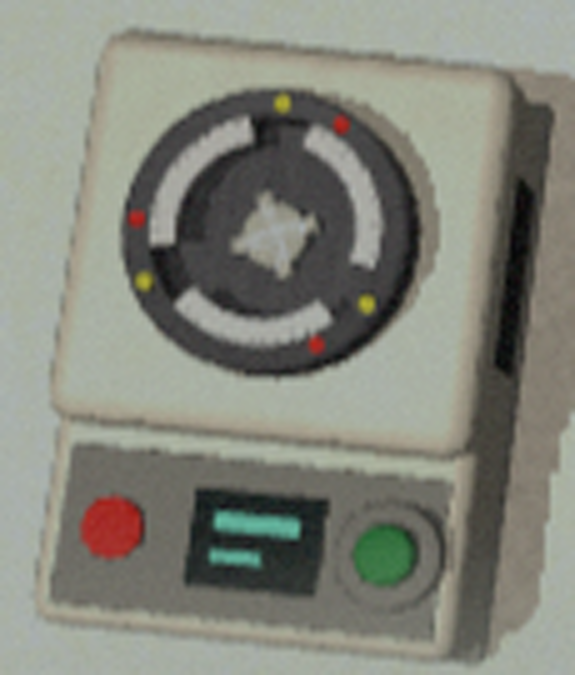

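View pics/c3.png

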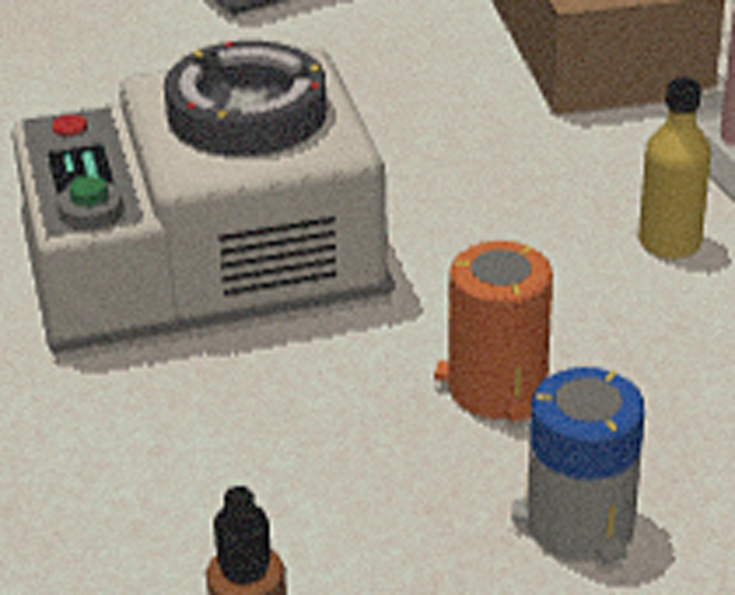

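```bash
cat > m.py <<'E'
from h import *
def blobs(mask,mn=4):
    n,l,st,c=cv2.connectedComponentsWithStats(mask.astype(np.uint8),connectivity=8)
    return [(st[i,4],c[i]) for i in range(1,n) if st[i,4]>=mn]
def masks(im):
    h=cv2.cvtColor(im,cv2.COLOR_RGB2HSV).astype(int); H,S,V=h[...,0],h[...,1],h[...,2]
    return dict(y=(H>18)&(H<35)&(S>110)&(V>70), r=((H<6)|(H>172))&(S>130)&(V>80), b=(H>100)&(H<122)&(S>130)&(V>50), g=(H>50)&(H<80)&(S>90)&(V>50))
E
python3 - <<'E'
from m import *
boxes={'top':((130,220,245,355),(325,195,395,265)),'side':((190,160,305,260),(332,258,385,325))}
for n in ('top','side'):
    z=np.load(f'pics/{n}0.npz'); im,d=z['im'],z['d']; M=masks(im)
    for bi,(x0,y0,x1,y1) in enumerate(boxes[n]):
        for k in 'yrbg':
            m=np.zeros(im.shape[:2],bool); m[y0:y1,x0:x1]=M[k][y0:y1,x0:x1]
            for a,c in blobs(m):
                u,v=c; dd=d[int(round(v)),int(round(u))]
                zz={0:0.1305,1:0.09}[bi]
                print(n,bi,k,a,c.round(1),'depthP',bydepth(n,u,v,dd).round(4),'onz',onz(n,u,v,zz).round(4))
E
```

```text
top 0 y 9 [186. 240.] depthP [0.5798 0.1496 0.1314] onz [0.58   0.1498 0.1305]
top 0 y 8 [158.1 275.9] depthP [ 0.4146 -0.0478  1.0686] onz [0.5183 0.1949 0.1305]
top 0 y 9 [202.9 280.3] depthP [0.5102 0.1186 0.1325] onz [0.5104 0.119  0.1305]
top 0 r 6 [198.  244.5] depthP [0.5718 0.1287 0.1323] onz [0.5721 0.129  0.1305]
top 0 r 7 [157.  263.3] depthP [0.5395 0.1971 0.133 ] onz [0.5398 0.1977 0.1305]
top 0 r 6 [193.  288.5] depthP [0.4964 0.135  0.1322] onz [0.4966 0.1353 0.1305]
top 0 r 114 [151.6 325.1] depthP [0.4367 0.2137 0.0881] onz [0.4357 0.2024 0.1305]
top 0 g 105 [206.  330.6] depthP [0.4263 0.116  0.1044] onz [0.426  0.1116 0.1305]
top 1 y 4 [352.5 213. ] depthP [ 0.6359 -0.1414  0.0909] onz [ 0.6361 -0.1415  0.09  ]
top 1 y 4 [354.5 234. ] depthP [ 0.5962 -0.1438  0.096 ] onz [ 0.5973 -0.1444  0.09  ]
top 1 b 123 [364.3 214.1] depthP [ 0.6337 -0.1628  0.0913] onz [ 0.634  -0.1629  0.09  ]
top 1 b 315 [356.8 228.8] depthP [ 0.6069 -0.1488  0.0897] onz [ 0.6068 -0.1487  0.09  ]
side 0 y 4 [279.5 178.5] depthP [0.5788 0.1493 0.1322] onz [0.5797 0.1521 0.1305]
side 0 y 5 [252.8 192.4] depthP [0.5097 0.1198 0.1301] onz [0.5095 0.1191 0.1305]
side 0 r 40 [209.1 195. ] depthP [0.4353 0.2112 0.0898] onz [0.4241 0.1439 0.1305]
side 0 g 62 [214.7 211.2] depthP [0.4265 0.1181 0.1058] onz [0.4199 0.0802 0.1305]
side 0 g 8 [209.2 206.6] depthP [0.4248 0.1663 0.0886] onz [0.4139 0.1004 0.1305]
side 1 y 6 [337.7 266.7] depthP [ 0.6205 -0.0638  0.0359] onz [ 0.5914 -0.1231  0.09  ]
side 1 y 5 [363.8 266.8] depthP [ 0.6344 -0.1426  0.0909] onz [ 0.6349 -0.1417  0.09  ]
side 1 y 4 [344.5 273. ] depthP [ 0.5954 -0.1435  0.0896] onz [ 0.5952 -0.1439  0.09  ]
side 1 y 4 [364.5 281. ] depthP [ 0.6183 -0.1768  0.0897] onz [ 0.6182 -0.1771  0.09  ]
side 1 y 8 [364.  308.5] depthP [ 0.617  -0.1848  0.0311] onz [ 0.5859 -0.238   0.09  ]
side 1 b 522 [357.3 282. ] depthP [ 0.6059 -0.1738  0.0892] onz [ 0.6054 -0.1746  0.09  ]
```

```bash
cat >> m.py <<'E'
def ysub(im,box):
    x0,y0,x1,y1=box; p=im.astype(float); w=np.minimum(p[...,0],p[...,1])-p[...,2]
    w=np.clip(w-12,0,None); m=np.zeros(w.shape,bool); m[y0:y1,x0:x1]=w[y0:y1,x0:x1]>0
    n,l=cv2.connectedComponents(m.astype(np.uint8),connectivity=8); o=[]
    for i in range(1,n):
        v,u=np.nonzero(l==i); ww=w[v,u]
        if len(u)>=4: o.append((len(u),(u*ww).sum()/ww.sum(),(v*ww).sum()/ww.sum()))
    return o
E
python3 - <<'E'
from m import *
C={}
for n,box in (('top',(338,205,377,242)),('side',(337,262,378,284))):
    z=np.load(f'pics/{n}0.npz'); im,d=z['im'],z['d']
    pts=[]
    for a,u,v in ysub(im,box):
        P=onz(n,u,v,.09); print(n,a,round(u,1),round(v,1),P.round(4)); pts.append(P[:2])
    # lid top by depth -> world z
    x0,y0,x1,y1=box; vv,uu=np.mgrid[y0-8:y1+8,x0-8:x1+8]
    P=bydepth(n,uu,vv,d[vv,uu]); top=(np.abs(P[...,2]-.09)<.006)
    c=cv2.findContours(top.astype(np.uint8),0,1)[0]; c=max(c,key=cv2.contourArea)
    (eu,ev),ax,_=cv2.fitEllipse(c); print('ellipse',eu+x0-8,ev+y0-8,ax,onz(n,eu+x0-8,ev+y0-8,.09))
    if len(pts)>=3: print(n,'mean',np.mean(pts[:3],0))
E
```

```text
top 7 352.6 213.0 [ 0.6361 -0.1416  0.09  ]
top 6 372.0 222.7 [ 0.618  -0.1765  0.09  ]
top 5 354.4 234.2 [ 0.5969 -0.1442  0.09  ]
ellipse 359.4230327606201 224.29512977600098 (30.32894515991211, 30.806425094604492) [ 0.61515971 -0.15363996  0.09      ]
top mean [ 0.61699802 -0.15410298]
side 115 339.4 269.2 [ 0.5914 -0.1307  0.09  ]
side 8 364.0 266.6 [ 0.6355 -0.1414  0.09  ]
side 5 344.8 273.0 [ 0.5957 -0.1441  0.09  ]
side 4 374.1 274.0 [ 0.6426 -0.1668  0.09  ]
side 7 364.3 281.0 [ 0.6178 -0.177   0.09  ]
side 6 374.1 280.9 [ 0.6338 -0.1832  0.09  ]
ellipse 357.54352378845215 275.8048439025879 (21.48427963256836, 31.522525787353516) [ 0.61320482 -0.15981288  0.09      ]
side mean [ 0.60753713 -0.13875605]
```

```bash
cat > go.py <<'E'
import sys
from h import *
from scipy.spatial.transform import Rotation as R
s=status.observe(); Rm=R.from_quat(s['tool_rot']).as_matrix(); p=np.array(s['eef_pos'])
J=np.degrees(np.arctan2(Rm[1,1],Rm[0,1])); print('t',round(float(s['clock']),2),'pos',p.round(4),'jaw',J.round(2),'tilt',np.degrees(np.arccos(-Rm[2,2])).round(2),'F',np.round(s['contact_force'],2),'M',np.round(s['moment'],2),'w',round(float(s['gripper_width']),4),'q6',round(s['joint_positions'][5],3))
if len(sys.argv)>4:
    t=np.array([float(a) for a in sys.argv[1:4]]); j=float(sys.argv[4])
    print('move',(Rm.T@(t-p)).round(4),'turn',np.radians(((J-j)+90)%180-90).round(4) if len(sys.argv)<6 else np.radians(J-j).round(4))
E
python3 go.py 0.6168 -0.154 0.2 0
```

```text
t 0.1 pos [0.2039 0.5371 0.2305] jaw 69.21 tilt 0.1 F [-0.55  0.22 -0.65] M [-0.01 -0.05  0.04] w 0.0856 q6 -0.121
move [-0.6313 -0.4996  0.0312] turn 1.208
```

>>> play_rows --moves '[-0.03, -0.024, 0, 0.06, -0.06, -0.048, 0, 0.12, -0.09, -0.072, 0, 0.18, -0.12, -0.096, 0, 0.24, -0.15, -0.12, 0, 0.3, -0.18, -0.144, 0, 0.36, -0.21, -0.168, 0, 0.42, -0.24, -0.192, 0, 0.48]' --hand 0.085 --force 40

```text
clock: 0.77
eef_pos: [0.3605, 0.2711, 0.2311]
tool_rot: [0.41, 0.912, -0.0, -0.0]
contact_force: [1.6, -0.0, -0.3]
gripper_width: 0.0851
```

```bash
python3 go.py 0.6168 -0.154 0.2 0
```

```text
t 0.77 pos [0.3605 0.2711 0.2311] jaw 41.56 tilt 0.01 F [ 1.58 -0.02 -0.28] M [ 0.02 -0.01 -0.02] w 0.0851 q6 -0.235
move [-0.4881 -0.0903  0.0311] turn 0.7254
```

>>> play_rows --moves '[-0.04, -0.007, 0, 0.06, -0.08, -0.014, 0, 0.12, -0.12, -0.022, 0, 0.18, -0.16, -0.03, 0, 0.24, -0.2, -0.037, 0, 0.3, -0.24, -0.044, 0, 0.36, -0.28, -0.052, 0, 0.42, -0.32, -0.06, 0, 0.48]'

```text
clock: 1.43
eef_pos: [0.5288, -0.0078, 0.231]
tool_rot: [0.616, 0.788, -0.0, -0.0]
contact_force: [-0.2, 0.2, -0.2]
gripper_width: 0.085
```

```bash
python3 go.py 0.6168 -0.154 0.16 0
```

```text
t 1.43 pos [ 0.5288 -0.0078  0.231 ] jaw 14.01 tilt 0.04 F [-0.22  0.19 -0.16] M [-0.03 -0.04 -0.02] w 0.085 q6 -0.391
move [-0.1632  0.05    0.0709] turn 0.2446
```

>>> play_rows --moves '[-0.03, 0.01, 0, 0.06, -0.065, 0.02, 0.005, 0.12, -0.1, 0.03, 0.015, 0.18, -0.135, 0.042, 0.03, 0.22, -0.155, 0.048, 0.05, 0.24, -0.1632, 0.05, 0.07, 0.2446, -0.1632, 0.05, 0.07, 0.2446, -0.1632, 0.05, 0.07, 0.2446]'

```text
clock: 2.1
eef_pos: [0.6158, -0.1516, 0.1596]
tool_rot: [0.706, 0.708, -0.001, -0.002]
contact_force: [0.1, 0.5, -0.0]
gripper_width: 0.0851
```

```bash
python3 go.py 0.6168 -0.154 0.055 0
python3 - <<'E'
from h import *
for n in ("side","top"):
    im,d=capture(n); np.savez(f"pics/{n}1.npz",im=im,d=d); cv2.imwrite(f"pics/{n}1.png",im[:,:,::-1])
crop('pics/side1.png','pics/d1.png',250,120,480,340,2.5)
crop('pics/top1.png','pics/d2.png',260,110,460,300,3)
E
```

```text
t 2.1 pos [ 0.6158 -0.1516  0.1596] jaw 0.15 tilt 0.27 F [ 0.12  0.45 -0.02] M [ 0.04  0.   -0.04] w 0.0851 q6 -0.354
move [-0.0026  0.0015  0.1046] turn 0.0026
```

View pics/d1.png

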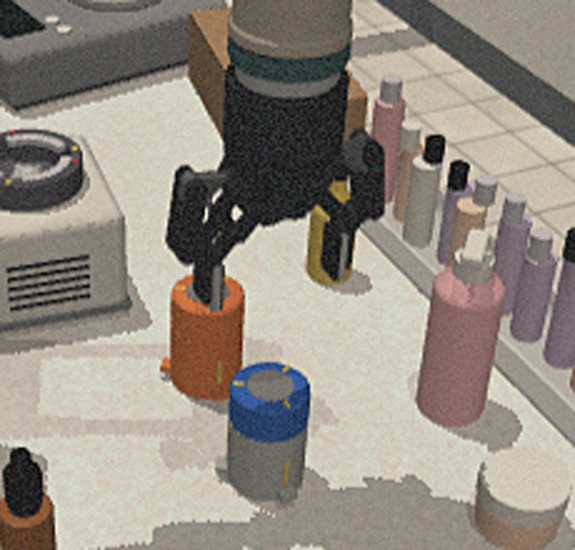

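View pics/d2.png

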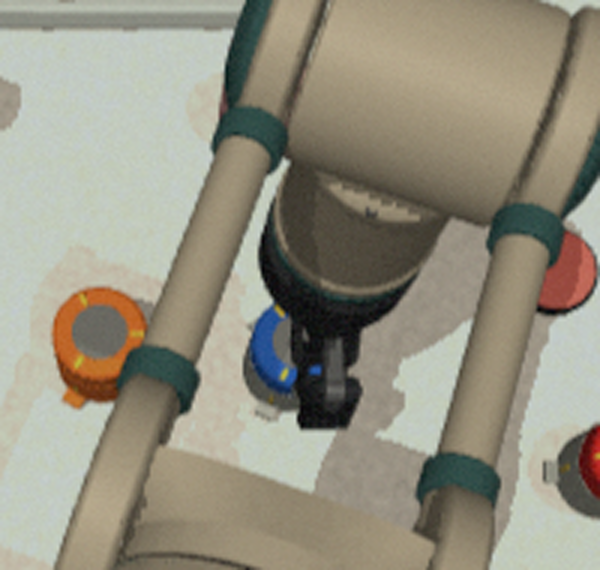

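>>> play_rows --moves '[-0.0026, 0.0015, 0.02, 0.0026, -0.0026, 0.0015, 0.045, 0.0026, -0.0026, 0.0015, 0.07, 0.0026, -0.0026, 0.0015, 0.09, 0.0026, -0.0026, 0.0015, 0.1046, 0.0026, -0.0026, 0.0015, 0.1046, 0.0026, -0.0026, 0.0015, 0.1046, 0.0026, -0.0026, 0.0015, 0.1046, 0.0026]'

```text
clock: 2.87
eef_pos: [0.6198, -0.1542, 0.0589]
tool_rot: [0.707, 0.708, 0.001, 0.002]
contact_force: [-0.5, -0.8, -0.0]
gripper_width: 0.0854
```

```bash
python3 go.py 0.6168 -0.154 0.055 0
```

```text
t 2.87 pos [ 0.6198 -0.1542  0.0589] jaw 0.1 tilt 0.21 F [-0.51 -0.8  -0.01] M [-0.05 -0.02  0.  ] w 0.0854 q6 -0.355
move [ 0.0002 -0.003   0.0039] turn 0.0017
```

>>> play_rows --moves '[0, -0.001, 0.002, 0, 0, -0.001, 0.002, 0, 0, -0.001, 0.002, 0]'

```text
clock: 3.12
eef_pos: [0.6179, -0.1545, 0.0557]
tool_rot: [0.707, 0.707, 0.0, 0.001]
contact_force: [0.0, 0.7, -1.2]
gripper_width: 0.0853
```

```bash
python3 go.py 0.6168 -0.154 0.055 0
```

```text
t 3.12 pos [ 0.6179 -0.1545  0.0557] jaw 0.05 tilt 0.09 F [ 0.    0.74 -1.15] M [0.05 0.06 0.05] w 0.0853 q6 -0.355
move [ 0.0005 -0.0011  0.0007] turn 0.0009
```

>>> play_rows --moves '[0, 0, 0, 0, 0, 0, 0, 0, 0, 0, 0, 0, 0, 0, 0, 0, 0, 0, 0, 0, 0, 0, 0, 0, 0, 0, 0, 0, 0, 0, 0, 0]' --hand 0.03 --force 40

```text
clock: 3.78
eef_pos: [0.6174, -0.1545, 0.0551]
tool_rot: [0.707, 0.707, -0.0, 0.0]
contact_force: [-1.9, 0.5, 5.0]
gripper_width: 0.0574
```

```bash
python3 go.py 0.6168 -0.154 0.205 0
```

```text
t 3.78 pos [ 0.6174 -0.1545  0.0551] jaw 0.05 tilt 0.01 F [-1.94  0.52  5.03] M [-0.01  0.3  -0.03] w 0.0574 q6 -0.355
move [ 0.0005 -0.0006 -0.1499] turn 0.0009
```

>>> play_rows --moves '[0, 0, -0.01, 0, 0, 0, -0.03, 0, 0, 0, -0.055, 0, 0, 0, -0.08, 0, 0, 0, -0.105, 0, 0, 0, -0.13, 0, 0, 0, -0.155, 0, 0, 0, -0.155, 0]'

```text
clock: 4.45
eef_pos: [0.6203, -0.1552, 0.2147]
tool_rot: [0.707, 0.707, 0.002, 0.004]
contact_force: [2.0, -0.3, -2.8]
gripper_width: 0.0565
```

```bash
python3 go.py 0.5362 0.1545 0.21 -39.6
python3 - <<'E'
from h import *
for n in ("side",):
    im,d=capture(n); np.savez(f"pics/{n}2.npz",im=im,d=d); cv2.imwrite(f"pics/{n}2.png",im[:,:,::-1])
crop('pics/side2.png','pics/e1.png',250,100,480,340,2.5)
E
```

```text
t 4.45 pos [ 0.6203 -0.1552  0.2147] jaw 0.05 tilt 0.56 F [ 2.05 -0.3  -2.75] M [-0.04 -0.14 -0.06] w 0.0565 q6 -0.355
move [ 0.3098 -0.0839  0.003 ] turn 0.6921
```

View pics/e1.png

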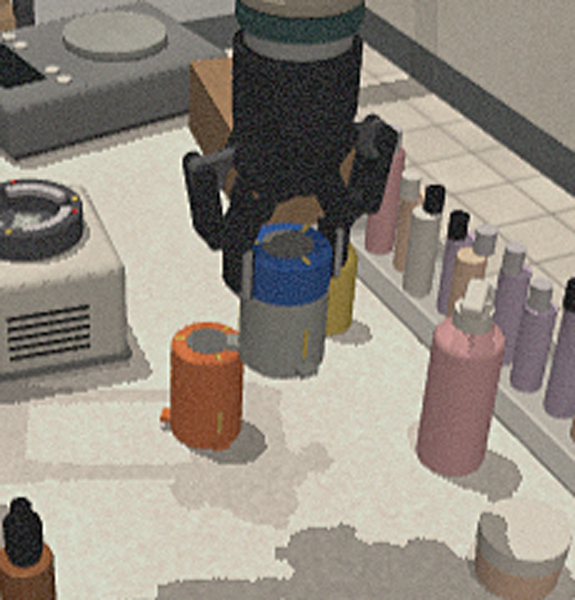

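>>> play_rows --moves '[0.02, -0.005, 0, 0.05, 0.05, -0.013, 0, 0.11, 0.08, -0.021, 0, 0.18, 0.11, -0.03, 0, 0.25, 0.14, -0.038, 0, 0.32, 0.17, -0.046, 0, 0.39, 0.2, -0.054, 0, 0.46, 0.23, -0.062, 0, 0.53]'

```text
clock: 5.17
eef_pos: [0.5531, 0.0769, 0.2067]
tool_rot: [0.868, 0.496, -0.002, -0.001]
contact_force: [0.6, 0.3, -4.7]
gripper_width: 0.0566
```

```bash
python3 go.py 0.5362 0.1545 0.205 -39.6
```

```text
t 5.17 pos [0.5531 0.0769 0.2067] jaw -30.53 tilt 0.28 F [ 0.56  0.28 -4.69] M [ 0.02  0.   -0.02] w 0.0566 q6 0.546
move [ 0.0582 -0.054   0.0018] turn 0.1582
```

>>> play_rows --moves '[0.02, -0.018, 0, 0.05, 0.036, -0.034, 0, 0.09, 0.048, -0.045, 0, 0.13, 0.054, -0.05, 0, 0.1582, 0.0582, -0.054, 0, 0.1582, 0.0582, -0.054, 0, 0.1582, 0.0582, -0.054, 0, 0.1582, 0.0582, -0.054, 0, 0.1582]'

```text
clock: 5.83
eef_pos: [0.5379, 0.1522, 0.2088]
tool_rot: [0.904, 0.427, -0.001, 0.0]
contact_force: [-0.6, 0.1, -3.8]
gripper_width: 0.0569
```

```bash
python3 - <<'E'
from m import *
for n in ("side","top"):
    im,d=capture(n); np.savez(f"pics/{n}3.npz",im=im,d=d); cv2.imwrite(f"pics/{n}3.png",im[:,:,::-1])
crop('pics/side3.png','pics/f1.png',180,90,330,260,3.5)
crop('pics/top3.png','pics/f2.png',110,190,260,360,3.5)
E
python3 go.py 0.5362 0.1545 0.205 -39.6
```

```text
t 5.93 pos [0.5382 0.1522 0.2093] jaw -39.43 tilt 0.03 F [ 0.04 -0.35 -3.99] M [ 0.02 -0.03  0.05] w 0.0571 q6 0.84
move [ 0.0005 -0.003   0.0043] turn 0.0029
```

View pics/f1.png

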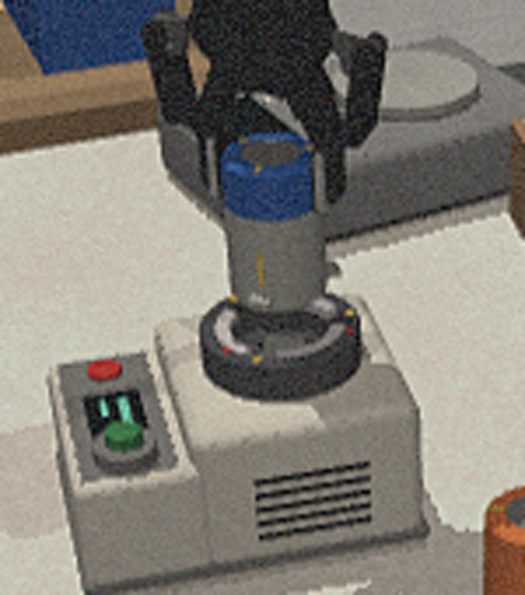

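View pics/f2.png

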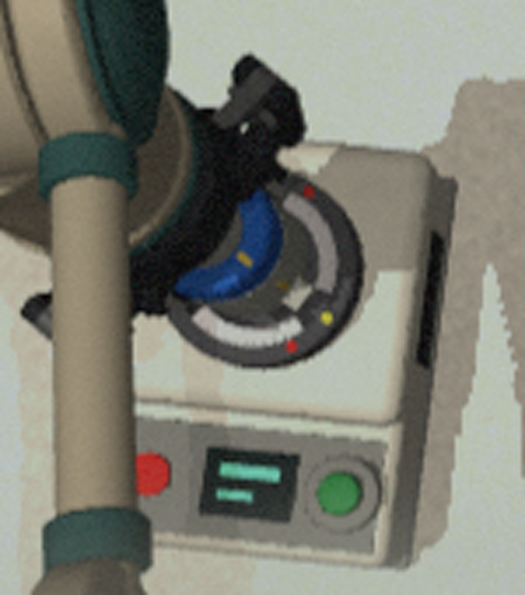

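Run:
```python
from m import *
c=np.array([.5381,.1522]); z=.2439
for n,box in (('top',(172,255,188,272)),('side',(240,125,275,145)),('side',(250,155,260,180))):
    im=np.load(f'pics/{n}3.npz')['im']
    for a,u,v in ysub(im,box):
        P=onz(n,u,v,z); dv=P[:2]-c; print(n,a,round(u,1),round(v,1),P.round(4),np.degrees(np.arctan2(dv[1],dv[0])).round(1),np.hypot(*dv).round(4))
```

```text
top 10 179.4 263.5 [0.5242 0.1346 0.2439] -128.3 0.0224
side 22 253.9 166.6 [0.4891 0.0208 0.2439] -110.4 0.1402
```

>>> play_rows --moves '[0.0005, -0.003, 0.005, 0.003, 0.0005, -0.003, 0.01, 0.003, 0.0005, -0.003, 0.01, 0.003, 0.0005, -0.003, 0.01, 0.003, 0.0005, -0.003, 0.01, 0.003]'

```text
clock: 6.35
eef_pos: [0.5361, 0.1552, 0.1996]
tool_rot: [0.905, 0.426, 0.0, -0.0]
contact_force: [-1.6, 0.3, -4.5]
gripper_width: 0.0571
```

```bash
python3 go.py 0.5362 0.1545 0.18 -39.6
```

```text
t 6.35 pos [0.5361 0.1552 0.1996] jaw -39.56 tilt 0.0 F [-1.56  0.31 -4.51] M [-0.03 -0.06 -0.01] w 0.0571 q6 0.848
move [-0.0005  0.0005  0.0196] turn 0.0007
```

>>> play_rows --moves '[-0.0005, 0.0005, 0.003, 0, -0.0005, 0.0005, 0.006, 0, -0.0005, 0.0005, 0.009, 0, -0.0005, 0.0005, 0.012, 0, -0.0005, 0.0005, 0.015, 0, -0.0005, 0.0005, 0.018, 0, -0.0005, 0.0005, 0.02, 0, -0.0005, 0.0005, 0.02, 0]'

```text
clock: 7.02
eef_pos: [0.5358, 0.1546, 0.1791]
tool_rot: [0.905, 0.426, -0.001, -0.0]
contact_force: [-0.3, 0.0, -4.7]
gripper_width: 0.0572
```

```bash
python3 go.py 0.5362 0.1545 0.165 -39.6
```

```text
t 7.02 pos [0.5358 0.1546 0.1791] jaw -39.55 tilt 0.06 F [-0.33  0.03 -4.67] M [0.02 0.01 0.04] w 0.0572 q6 0.846
move [0.0002 0.0004 0.0141] turn 0.0008
```

No contact yet. I'm continuing down in small steps.

>>> play_rows --moves '[0, 0, 0.0015, 0, 0, 0, 0.003, 0, 0, 0, 0.0045, 0, 0, 0, 0.0045, 0]'

```text
clock: 7.35
eef_pos: [0.536, 0.1546, 0.1749]
tool_rot: [0.905, 0.426, -0.0, -0.0]
contact_force: [-0.9, 0.0, -4.9]
gripper_width: 0.057
```

```bash
python3 go.py 0.5362 0.1545 0.165 -39.6
```

```text
t 7.35 pos [0.536  0.1546 0.1749] jaw -39.56 tilt 0.03 F [-0.89  0.02 -4.9 ] M [ 0.03 -0.   -0.01] w 0.057 q6 0.846
move [0.0001 0.0002 0.0099] turn 0.0008
```

>>> play_rows --moves '[0, 0, 0.002, 0, 0, 0, 0.004, 0, 0, 0, 0.006, 0, 0, 0, 0.008, 0, 0, 0, 0.009, 0, 0, 0, 0.0095, 0, 0, 0, 0.0095, 0]'

```text
clock: 7.93
eef_pos: [0.5361, 0.1546, 0.1655]
tool_rot: [0.905, 0.426, -0.0, -0.0]
contact_force: [-0.4, 0.5, -4.2]
gripper_width: 0.057
```

```bash
python3 go.py 0.5362 0.1545 0.1645 -39.6
```

```text
t 7.93 pos [0.5361 0.1546 0.1655] jaw -39.56 tilt 0.02 F [-0.37  0.49 -4.16] M [-0.02 -0.05 -0.  ] w 0.057 q6 0.846
move [0.     0.0002 0.001 ] turn 0.0007
```

>>> play_rows --moves '[0, 0, 0.0005, 0, 0, 0, 0.001, 0, 0, 0, 0.001, 0]'

```text
clock: 8.18
eef_pos: [0.5363, 0.1547, 0.1652]
tool_rot: [0.905, 0.426, 0.0, 0.0]
contact_force: [-0.1, -0.3, -1.6]
gripper_width: 0.0574
```

```bash
python3 go.py 0.5362 0.1545 0.1645 -39.6
```

```text
t 8.18 pos [0.5363 0.1547 0.1652] jaw -39.56 tilt 0.04 F [-0.1  -0.29 -1.6 ] M [ 0.04  0.04 -0.06] w 0.0574 q6 0.846
move [-0.0002  0.      0.0007] turn 0.0008
```

>>> play_rows --moves '[0, 0, 0.0005, 0.05, 0, 0, 0.0005, 0.1, 0, 0, 0.0005, 0.15, 0, 0, 0.0005, 0.2, 0, 0, 0.0005, 0.25, 0, 0, 0.0005, 0.3, 0, 0, 0.0005, 0.35, 0, 0, 0.0005, 0.35]'

```text
clock: 8.85
eef_pos: [0.5376, 0.1546, 0.1651]
tool_rot: [0.965, 0.262, 0.002, 0.0]
contact_force: [2.6, -0.6, -0.8]
gripper_width: 0.0569
```

```bash
python3 go.py 0.5362 0.1545 0.1645 -68.8
```

```text
t 8.85 pos [0.5376 0.1546 0.1651] jaw -59.65 tilt 0.2 F [ 2.56 -0.64 -0.8 ] M [-0.17 -0.26  0.04] w 0.0569 q6 1.197
move [-0.0012 -0.0006  0.0006] turn 0.1597
```

>>> play_rows --moves '[0, 0, 0, 0.04, 0, 0, 0, 0.08, 0, 0, 0, 0.12, 0, 0, 0, 0.15, 0, 0, 0, 0.165, 0, 0, 0, 0.175, 0, 0, 0, 0.175]'

```text
clock: 9.43
eef_pos: [0.5374, 0.1538, 0.1651]
tool_rot: [0.984, 0.179, 0.001, 0.001]
contact_force: [2.7, -3.2, 3.2]
gripper_width: 0.0568
```

```bash
python3 go.py 0.5362 0.1545 0.1645 -68.8
python3 - <<'E'
from m import *
for n in ("side","top"):
    im,d=capture(n); np.savez(f"pics/{n}4.npz",im=im,d=d); cv2.imwrite(f"pics/{n}4.png",im[:,:,::-1])
crop('pics/side4.png','pics/g1.png',180,90,330,260,3.5)
crop('pics/top4.png','pics/g2.png',110,190,260,360,3.5)
E
```

```text
t 9.43 pos [0.5374 0.1538 0.1651] jaw -69.43 tilt 0.22 F [ 2.66 -3.19  3.16] M [-0.88 -0.51  1.34] w 0.0568 q6 1.369
move [-0.0009 -0.0011  0.0006] turn -0.0111
```

View pics/g1.png

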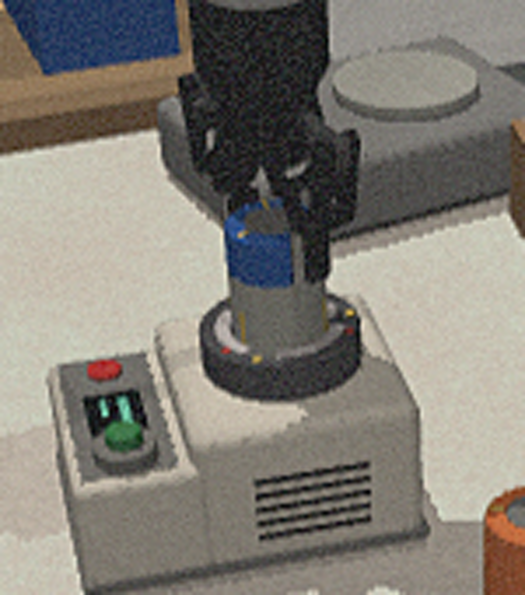

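View pics/g2.png

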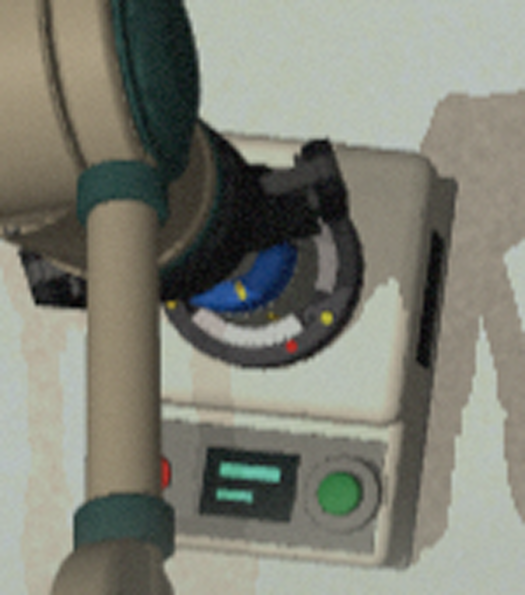

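Run:
```python
from m import *
c=np.array([.5362,.1545]); z=.200
for n,box in (('top',(172,266,186,280)),('side',(243,150,262,165))):
    im=np.load(f'pics/{n}4.npz')['im']
    for a,u,v in ysub(im,box):
        P=onz(n,u,v,z); dv=P[:2]-c; print(n,a,round(u,1),round(v,1),P.round(4),np.degrees(np.arctan2(dv[1],dv[0])).round(1),np.hypot(*dv).round(4))
print('lock2 expected',-126.1-28.6)
```

```text
top 10 178.5 273.0 [0.5151 0.1452 0.2   ] -156.3 0.0231
side 8 243.0 159.0 [0.5    0.1383 0.2   ] -155.9 0.0397
lock2 expected -154.7
```

>>> play_rows --moves '[0, 0, 0, -0.01, 0, 0, 0, -0.01, 0, 0, 0, -0.01, 0, 0, 0, -0.01, 0, 0, 0, -0.01, 0, 0, 0, -0.01]' --hand 0.085

```text
clock: 10.03
eef_pos: [0.5358, 0.1549, 0.164]
tool_rot: [0.983, 0.181, -0.0, -0.0]
contact_force: [-0.6, -0.2, 0.1]
gripper_width: 0.085
```

```bash
python3 go.py 0.5362 0.1545 0.27 -68.8
```

```text
t 10.03 pos [0.5358 0.1549 0.164 ] jaw -69.09 tilt 0.06 F [-0.59 -0.18  0.11] M [ 0.05 -0.06  0.04] w 0.085 q6 1.362
move [ 0.0002  0.0004 -0.106 ] turn -0.0051
```

>>> play_rows --moves '[0, 0, -0.01, 0, 0, 0, -0.03, 0, 0, 0, -0.055, 0, 0, 0, -0.08, 0, 0, 0, -0.11, 0, 0, 0, -0.11, 0, 0, 0, -0.11, 0]'

```text
clock: 10.62
eef_pos: [0.5372, 0.1549, 0.277]
tool_rot: [0.983, 0.182, 0.003, -0.0]
contact_force: [0.4, -0.4, -0.3]
gripper_width: 0.0853
```

```bash
python3 go.py 0.4263 0.1163 0.27 -69.1
python3 - <<'E'
from m import *
for n in ("side","top"):
    im,d=capture(n); np.savez(f"pics/{n}5.npz",im=im,d=d); cv2.imwrite(f"pics/{n}5.png",im[:,:,::-1])
crop('pics/side5.png','pics/i1.png',180,90,330,260,3.5)
im=np.load('pics/side5.npz'); g=masks(im['im'])['g']
for a,c in blobs(g[190:230,205:225]): print(a,c+[205,190],im['d'][int(c[1])+190,int(c[0])+205])
E
```

```text
t 10.62 pos [0.5372 0.1549 0.277 ] jaw -69.07 tilt 0.31 F [ 0.37 -0.4  -0.25] M [-0.01 -0.01 -0.01] w 0.0853 q6 1.362
move [-0.1174 -0.0036  0.0064] turn 0.0005
7 [209.28571429 206.28571429] 1.1128436
60 [214.7 211.4] 1.0629258
```

View pics/i1.png

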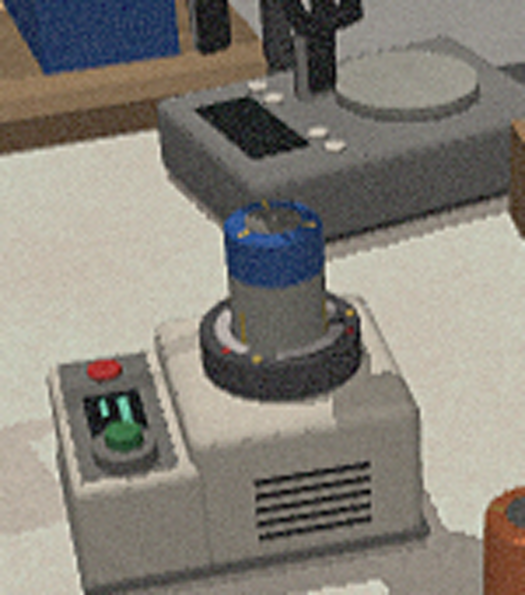

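>>> play_rows --moves '[-0.02, -0.001, 0, 0, -0.045, -0.0015, 0, 0, -0.07, -0.002, 0, 0, -0.09, -0.003, 0, 0, -0.107, -0.0035, 0, 0, -0.1174, -0.0036, 0, 0, -0.1174, -0.0036, 0, 0, -0.1174, -0.0036, 0, 0]' --hand 0

```text
clock: 11.38
eef_pos: [0.4253, 0.1161, 0.2739]
tool_rot: [0.983, 0.182, 0.0, -0.0]
contact_force: [0.0, 0.5, 0.6]
gripper_width: -0.0001
```

```bash
python3 go.py 0.4263 0.1163 0.13 -69.1
```

```text
t 11.38 pos [0.4253 0.1161 0.2739] jaw -69.08 tilt 0.02 F [0.01 0.48 0.6 ] M [ 0.03 -0.   -0.04] w -0.0001 q6 1.314
move [0.001  0.0002 0.1439] turn 0.0003
```

>>> play_rows --moves '[0.001, 0, 0.03, 0, 0.001, 0, 0.06, 0, 0.001, 0, 0.09, 0, 0.001, 0, 0.12, 0, 0.001, 0, 0.135, 0, 0.001, 0, 0.144, 0, 0.001, 0, 0.144, 0, 0.001, 0, 0.144, 0]'

```text
clock: 12.05
eef_pos: [0.4272, 0.1166, 0.1302]
tool_rot: [0.983, 0.182, 0.0, -0.0]
contact_force: [-0.2, 0.6, 1.1]
gripper_width: 0.0001
```

```bash
python3 - <<'E'
from m import *
for n in ("side",):
    im,d=capture(n); cv2.imwrite(f"pics/{n}6.png",im[:,:,::-1])
crop('pics/side6.png','pics/j1.png',170,90,320,260,3.5)
E
python3 go.py 0.4263 0.1163 0.107 -69.1
```

```text
t 12.1 pos [0.4276 0.1167 0.1309] jaw -69.06 tilt 0.11 F [0.25 0.21 0.31] M [0.   0.01 0.03] w -0.0001 q6 1.314
move [-0.0014 -0.0002  0.0239] turn 0.0007
```

View pics/j1.png

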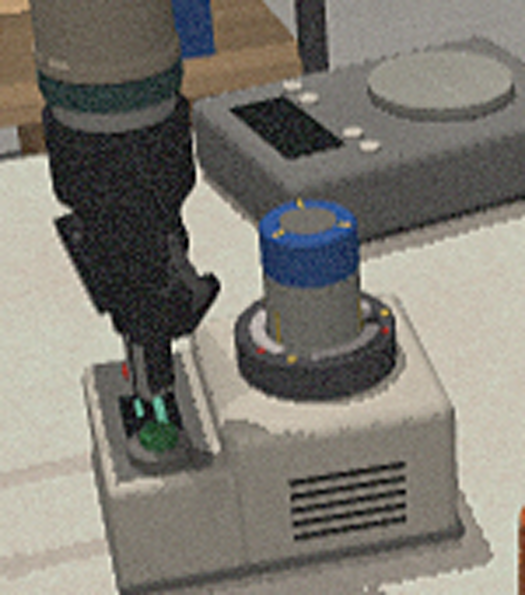

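>>> play_rows --moves '[-0.001, 0, 0.006, 0, -0.001, 0, 0.012, 0, -0.001, 0, 0.018, 0, -0.001, 0, 0.022, 0, -0.001, 0, 0.0245, 0, -0.001, 0, 0.0265, 0, -0.001, 0, 0.0265, 0]'

```text
clock: 12.68
eef_pos: [0.4248, 0.116, 0.1035]
tool_rot: [0.983, 0.182, -0.0, -0.0]
contact_force: [-1.0, 0.0, 2.3]
gripper_width: -0.0002
```

```bash
python3 go.py 0.4263 0.1163 0.1 -69.1
```

```text
t 12.68 pos [0.4248 0.116  0.1035] jaw -69.06 tilt 0.06 F [-0.99  0.03  2.3 ] M [0.02 0.2  0.02] w -0.0002 q6 1.314
move [0.0015 0.0002 0.0035] turn 0.0007
```

Touching the button (2.3 N). I'm pressing about 5 mm further.

>>> play_rows --moves '[0.001, 0, 0.0015, 0, 0.001, 0, 0.003, 0, 0.001, 0, 0.0045, 0, 0.001, 0, 0.0055, 0, 0.001, 0, 0.0055, 0, 0.001, 0, 0.0055, 0]'

```text
clock: 13.18
eef_pos: [0.4261, 0.1164, 0.1007]
tool_rot: [0.983, 0.182, 0.0, 0.0]
contact_force: [-6.8, -1.2, 23.4]
gripper_width: 0.0005
```

```bash
python3 go.py 0.4263 0.1163 0.1 -69.1
```

```text
t 13.18 pos [0.4261 0.1164 0.1007] jaw -69.05 tilt 0.05 F [-6.77 -1.17 23.41] M [-0.21  1.25 -0.01] w 0.0005 q6 1.314
move [0.0002 0.0002 0.0007] turn 0.0009
```

>>> play_rows --moves '[0, 0, -0.005, 0, 0, 0, -0.03, 0, 0, 0, -0.06, 0, 0, 0, -0.09, 0, 0, 0, -0.12, 0, 0, 0, -0.15, 0, 0, 0, -0.17, 0, 0, 0, -0.17, 0]'

```text
clock: 13.85
eef_pos: [0.4294, 0.1168, 0.2728]
tool_rot: [0.983, 0.182, 0.005, 0.0]
contact_force: [0.6, -1.0, -0.5]
gripper_width: 0.0
```

>>> play_rows --moves '[-0.03, 0, 0, 0, -0.06, 0, 0, 0, -0.09, 0, 0, 0, -0.12, 0, 0, 0, -0.12, 0, 0, 0, -0.12, 0, 0, 0]'

```text
clock: 14.35
eef_pos: [0.3131, 0.0733, 0.2677]
tool_rot: [0.983, 0.181, 0.0, -0.0]
contact_force: [0.6, 0.4, -0.4]
gripper_width: 0.0001
```

```bash
python3 go.py
python3 - <<'E'
from m import *
for n in ("side","top"):
    im,d=capture(n); np.savez(f"pics/{n}7.npz",im=im,d=d); cv2.imwrite(f"pics/{n}7.png",im[:,:,::-1])
c=np.array([.5362,.1545]); z=.200
for n,box in (('top',(165,240,210,290)),('side',(240,145,278,165))):
    im=np.load(f'pics/{n}7.npz')['im']
    for a,u,v in ysub(im,box):
        P=onz(n,u,v,z); dv=P[:2]-c; print(n,a,round(u,1),round(v,1),P.round(4),np.degrees(np.arctan2(dv[1],dv[0])).round(1),np.hypot(*dv).round(4))
g=masks(np.load('pics/side7.npz')['im'])['g']; print([(a,c+[205,190]) for a,c in blobs(g[190:230,205:225])])
E
```

```text
t 14.35 pos [0.3131 0.0733 0.2677] jaw -69.12 tilt 0.05 F [ 0.57  0.45 -0.44] M [-0.01 -0.    0.05] w 0.0001 q6 1.219
top 9 186.0 240.6 [0.5667 0.1351 0.2   ] -32.5 0.0362
top 9 181.4 248.3 [0.5545 0.142  0.2   ] -34.5 0.0222
top 8 178.5 272.6 [0.5157 0.1453 0.2   ] -155.8 0.0225
top 8 186.9 279.7 [0.5044 0.1316 0.2   ] -144.3 0.0392
top 14 202.9 280.3 [0.5033 0.1066 0.2   ] -124.5 0.0581
side 5 255.2 147.7 [0.5379 0.1772 0.2   ] 85.6 0.0228
side 4 249.3 156.3 [0.5151 0.1449 0.2   ] -155.6 0.0231
side 8 243.0 159.0 [0.5    0.1387 0.2   ] -156.4 0.0395
[(np.int32(62), array([214.61290323, 211.17741935])), (np.int32(7), array([209.14285714, 205.85714286]))]
```

View pics/side7.png

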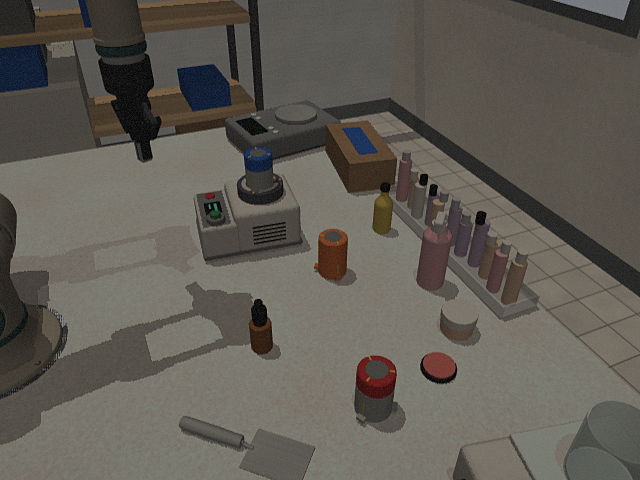

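View pics/top7.png

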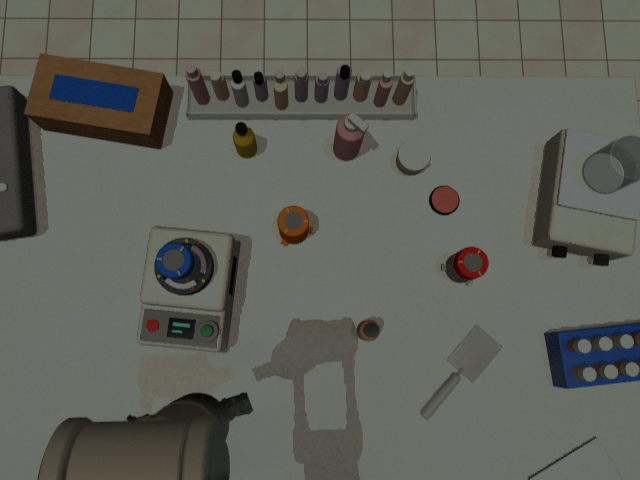

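Final pictures: the blue jar is upright in the seat, at about (175,261) in the top view and (259,172) in the side view. Its lid marks are at −34.5°, 85.6° and −155.7°; the lock points are at −34.7°, 85.3° and −154.7°. The green button is up and all other items are where they started.

Run:
```python
from h import *
print(robot.job_done())
```

```text
the job is handed in; nothing more can be done
None
```

The blue-lidded jar is in the mill seat and locked, I pressed the start button, and the job is handed in after about 14 s of the 64 s limit. The hand-in gave no verdict, so what follows comes from my own checks.

- **Fitting:** I gripped the jar by its lid, lined its tabs up with the gaps and lowered it to the seat floor. It met no resistance at the claws, so I didn't need to search by turning under pressure.
- **Locking:** I turned it clockwise until the stop pushed back with about 1.3 N m. In the last pictures its lid marks are within about 1° of the lock directions, and the jar stands upright.
- **Start button:** With the jar released, I pressed the button with closed fingers. At 23 N, well over the 4 N needed, it was about 5 mm down, so it should be fully pressed. Its travel can't be read directly. The last pictures show it up again.
- **Rest of the bench:** The arm is clear of everything, and by eye the red-lidded jar and the other items haven't moved.

No checks failed. Two small disagreements remained: the two cameras differed by up to about 2 mm on positions, and the arm was pushed about 1 mm sideways (around 3 N) while turning in the seat.

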